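# Lay out the parcel counter: weigh-stack, tape and stamp

## Robot

A 6-joint arm with a two-finger parallel gripper is mounted at the origin on the work surface. World frame = base frame: x ahead of the robot, y to its left, z up, the work surface at z = 0. Lengths are in m, angles in rad, forces in N, time in s.
With the tool pointing down it reaches from about 0.35 to 0.775 m from the base axis. Payload 5.5 kg.
Tool frame: the origin (TCP) lies at the very end of the fingers, on their centre line; the grasp point (between the pads) lies 19 mm behind it; z points along the fingers, y is the line along which they close (so a half turn about z gives the same grasp; the last joint's range is limited). The gripper opens to 85 mm and grips with 20 to 120 N. Pads are 22 mm wide; open, the fingers measure 114 mm over their backs; the gripper's body (76 mm by 85 mm) begins 54 mm behind the grasp point. The pads swing forward as they close: fully open they stand 13 mm farther back than shut.
Start: joints at [-1.315, 0.313, 0.046, 1.304, 0, 1.431], TCP at [0.222, -0.531, 0.231] pointing down, gripper open.
Joint ranges: [-2.76, 2.76], [-0.86, 1.69], [-1.03, 1.26], [-2.2, 2.34], [-1.47, 1.5], [-3.14, 3.14]. Speed limits (rad/s): [2.57, 2.57, 3.14, 3.14, 3.14, 3.14].

## Interface

Orientations are given as a unit quaternion [w, x, y, z].
In Python, from workcell import env, viewer, nets gives the robot as it stands. The module is installed in compiled form; this text tells all that it offers.
- The arm moves only by the shell command python3 -m creep 'ROWS' [OPENING] [FORCE]. ROWS is a JSON list of rows, 1 to 8 of them, each of 6 numbers: dx, dy, dz in m, then a rotation vector rx, ry, rz in rad; each row is the pose to reach, as a shift and turn from the pose commanded when the command began, along the tool's axes at that moment; what a row does not reach only later rows make up. A row lasts 1/8 s, in which the tool goes at most 0.0625 m and 0.188 rad, less where a joint would pass 70% of its speed; a pose out of reach is approached as far as the arm can. OPENING is the finger opening in m, set as the command begins (- or left out keeps the last). The fingers move at their own pace and stop on an object; FORCE is the grip in N (left out, the last holds). Time passes only in rows, so rows that do not move let the fingers close. It prints the time, the measured TCP pose, the force, the opening and the grip force at its end.
- env.get_state(): the state, without advancing time (a new reading comes with each control period).
- viewer.read_camera(name): name is "scene" or "top"; returns a dict with "image" (384x512x3 uint8, red, green, blue), "K" (3x3 intrinsics, pixels), "R" (3x3) and "t" (3): a world point X has camera coordinates R X + t. Camera axes: x right, y down, z forward; pixel columns grow to the right and rows downward; lengths in m; the calibration is good to about 2 mm. A picture is of the moment at which its call begins. There is no depth.
- env.hand_in(): hands the job in; it is judged then, once.
Trained networks look in a picture, given as the dict that the camera call returned (one of the last four; its "shot" number tells which), for a name from the list of things; names that differ only in an ending like _2 or _b are one class to them, and where a whole thing is asked for, a point or a joint stands for the part that bears it (a point fixed in the world has none). Each returns a list of dicts, best first, with "confidence" (0 to 1); they miss things now and then, are a little off and sometimes report something else, mostly with a low value. They report only what shows in the picture. A call takes as long as a camera call. They do not tell look-alikes from the thing itself.
- nets.outline_of(label, picture): "region" (384x512 bool, what is visible of it) and "box" ([left, top, right, bottom] in pixels, round what is visible of it).
The state is a dict: "clock": time; "joint_pos": joint angles; "qvel": joint speeds; "tau": joint torques, N m; "tcp_pos": TCP position; "orientation": TCP orientation; "wrist_force": force on the tool from outside, world axes, zero at the start; "ft_torque": the same for the moment, N m; "finger_gap": finger opening in m; "grip_force": force on a finger pad.
Only numpy, scipy, OpenCV 4.12 (cv2) and the standard library are available. Lean on these libraries where they do the work, as an engineer would, in place of code of your own. Each camera call takes 0.05 s, during which the arm holds its last target. There are 200 camera calls.

## Task

Get the parcel counter ready for weighing and sealing. Stack the three cartons on the middle of the steel scale plate, largest at the bottom, then the medium, then the smallest on top, each centred on the one below, with all their long sides along the long side of the plate. Lay the tape roll flat on the middle of the round cork mat and stand the rubber stamp upright on the counter midway between the middle of the scale plate and the middle of the cork mat; leave the pen cup, the stapler and the glue stick where they are.

Things in the scene. Friction and masses are not known exactly. Their poses are not given: they have to be found in the camera images.
- scale: Parcel scale, fixed: flat steel plate on a slightly smaller black base, 120 mm along x, 150 mm along y (long side), top 30 mm high; rigid, does not sink. Origin: middle of its underside, on the counter. It and the cork mat swap sides between starts; the line between their middles is 300 mm long and runs along the scale's y axis (either way).
- cork_mat: Round cork mat, 100 mm in diameter, 4 mm thick, fixed to the counter. Origin: middle of its underside, on the counter.
- carton_large: Largest of three closed brown cardboard cartons (rigid, with a strip of tan tape and a white label on top): 60 mm along x, 130 mm along y (long side), 45 mm high; about 0.28 kg. Starts flat on the counter. Origin: middle of its underside.
- carton_medium: Middle-sized brown cardboard carton: 54 mm along x, 95 mm along y (long side), 40 mm high; about 0.18 kg. Starts flat on the counter. Origin: middle of its underside.
- carton_small: Smallest brown cardboard carton: 46 mm along x, 64 mm along y (long side), 36 mm high; about 0.09 kg. Starts flat on the counter. Origin: middle of its underside.
- tape_roll: Roll of tan packing tape lying flat, an upright cylinder 58 mm in diameter and 45 mm high; its small dark core is closed (nothing goes in), so grip it across its outside. About 0.12 kg. Origin: middle of its underside, z up its axis.
- stamp: Wooden rubber stamp standing upright: block 38 mm along x, 60 mm along y, 22 mm high, and on its middle a dark round handle whose knob is 29 mm in diameter from 50 to 68 mm above the origin (neck 18 mm in diameter at 34 mm), top at 75 mm. About 0.09 kg. Origin: middle of its underside.
- pen_cup: Bystander, loose: grey round pen cup, 72 mm in diameter, 90 mm high with pens up to 135 mm. Origin: middle of its underside.
- stapler: Bystander, loose: black stapler lying flat, 34 mm along x, 125 mm along y, 43 mm high. Origin: middle of its underside.
- glue_stick: Bystander, loose: short white glue stick with a black cap lying flat, 18 mm along x, 60 mm along y, 16 mm high. Origin: middle of its underside.
There are look-alikes about, which are no part of the job. Leave any pink look-alike of the tape_roll alone. Leave any red look-alike of the carton_large alone.

How it is judged:
By the outcome, as a careful person would: the job done as asked, in the order asked, and still so for the second after the job is handed in, with the robot touching nothing.
It also fails if it takes over 109 s, if anything falls off the work surface, if the arm or the gripper's body presses on something with over 40 N, if the wrist force passes 120 N, or if a joint passes its speed limit or range.

## Working session

There is one attempt and no reset: what is moved stays moved. The work goes in short steps, Python scripts to look and compute and a shell command to move; the robot and the scene stay as the last step left them, time stands still between calls to the robot, and variables do not carry over. Pictures are saved under pics/ and viewed, at most 14 in all, crops included, and the job is handed in when it is done.

```bash
mkdir -p pics; python3 - <<'E'
from workcell import env,viewer,nets
import cv2
for n in("scene","top"):
    p=viewer.read_camera(n); cv2.imwrite(f"pics/{n}0.png",cv2.resize(p["image"][:,:,::-1],(800,600)))
    print(n,p["K"].round(1).tolist(),p["R"].round(3).tolist(),p["t"].round(3).tolist())
    for l in "scale cork_mat carton_large carton_medium carton_small tape_roll stamp pen_cup stapler glue_stick".split():
        print(l,[(round(o["confidence"],2),[int(v) for v in o["box"]]) for o in nets.outline_of(l,p)])
s=env.get_state();print(s["clock"],s["orientation"],s["tcp_pos"])
E
```

```text
scene [[465.2, 0.0, 251.6], [0.0, 465.2, 193.5], [0.0, 0.0, 1.0]] [[-0.301, 0.954, 0.006], [0.746, 0.24, -0.621], [-0.594, -0.182, -0.784]] [0.102, -0.338, 1.607]
scale [(0.96, [235, 233, 308, 291])]
cork_mat [(0.59, [149, 211, 189, 244])]
carton_large [(0.96, [340, 203, 395, 248]), (0.84, [407, 163, 451, 204])]
carton_medium [(0.88, [105, 148, 147, 175])]
carton_small [(0.58, [229, 176, 255, 198]), (0.42, [339, 202, 395, 251])]
tape_roll [(0.81, [193, 178, 216, 202]), (0.66, [168, 159, 189, 185]), (0.47, [331, 288, 378, 329])]
stamp [(0.74, [298, 189, 326, 216]), (0.23, [104, 148, 147, 177])]
pen_cup [(0.82, [49, 189, 91, 236])]
stapler [(0.84, [334, 289, 383, 328])]
glue_stick [(0.62, [222, 207, 241, 217])]
top [[440.6, 0.0, 249.3], [0.0, 440.6, 184.1], [0.0, 0.0, 1.0]] [[0.0, -1.0, -0.004], [-0.989, 0.0, -0.146], [0.146, 0.004, -0.989]] [0.057, 0.507, 1.567]
scale [(0.72, [203, 134, 245, 166])]
cork_mat [(0.95, [291, 145, 317, 167]), (0.67, [346, 192, 378, 209]), (0.65, [146, 183, 184, 212])]
carton_large [(0.81, [108, 227, 142, 270]), (0.61, [143, 183, 183, 211])]
carton_medium [(0.82, [347, 190, 380, 209])]
carton_small [(0.67, [255, 195, 276, 213])]
tape_roll [(0.53, [308, 195, 326, 214]), (0.48, [282, 179, 300, 197])]
stamp [(0.56, [200, 198, 219, 209])]
pen_cup [(0.93, [360, 120, 383, 144])]
stapler [(0.73, [151, 120, 177, 149]), (0.22, [289, 144, 318, 168])]
glue_stick []
1.1 [5.69656365e-05 9.80482635e-01 1.96605692e-01 4.10543895e-06] [ 0.22168118 -0.53058337  0.23134702]
```

View pics/top0.png

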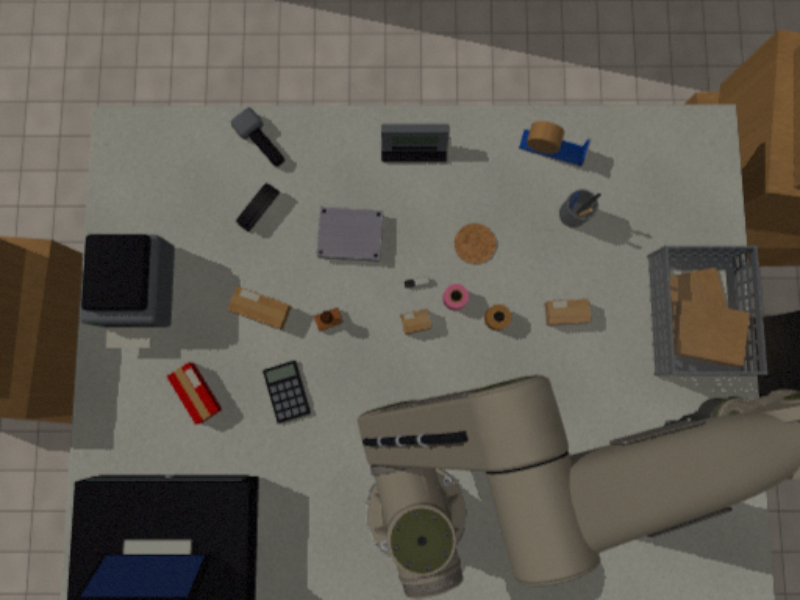

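View pics/scene0.png

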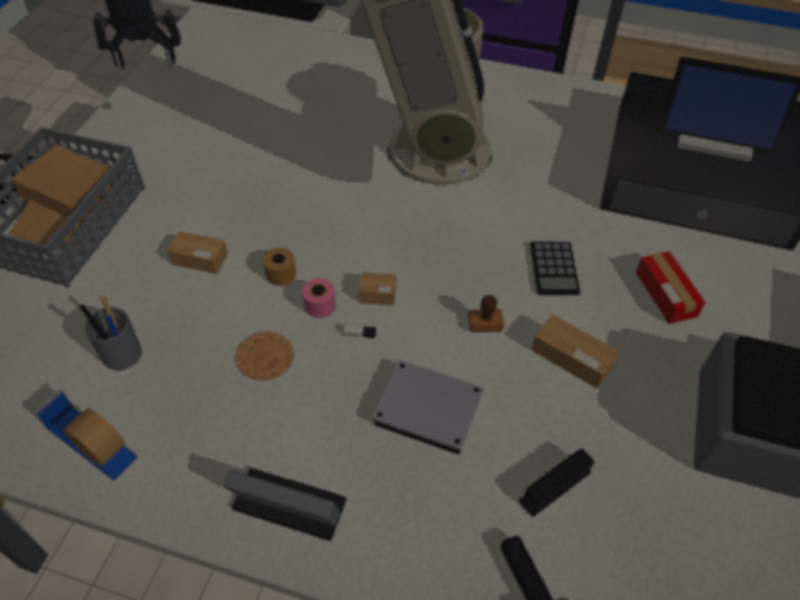

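The top view shows the scale at (350,235), the mat at (475,243), and the large carton at (260,307). The stamp is at (328,318), the small carton at (415,320), the tan roll at (498,317) and the medium carton at (568,312). The pink roll at (456,296) and the red carton at (194,392) are decoys. Next I'll fit poses to the silhouettes in both views.

```bash
cat > fit.py <<'E'
import numpy as np,cv2
from scipy.optimize import minimize
from workcell import env,viewer,nets
def box(a,b,z0,z1): return np.array([[x,y,z] for x in(-a/2,a/2) for y in(-b/2,b/2) for z in(z0,z1)])
def cyl(d,z0,z1): return np.array([[d/2*np.cos(t),d/2*np.sin(t),z] for t in np.linspace(0,2*np.pi,40)[:-1] for z in(z0,z1)])
M=dict(scale=[box(.12,.15,.02,.03),box(.11,.14,0,.03)],cork_mat=[cyl(.1,0,.004)],carton_large=[box(.06,.13,0,.045)],carton_medium=[box(.054,.095,0,.04)],
 carton_small=[box(.046,.064,0,.036)],tape_roll=[cyl(.058,0,.045)],stamp=[box(.038,.06,0,.022),cyl(.018,.022,.05),cyl(.029,.05,.068),cyl(.018,.068,.075)],
 pen_cup=[cyl(.072,0,.09)],stapler=[box(.034,.125,0,.043)],glue_stick=[box(.018,.06,0,.016)])
S=4
def rend(n,q,p,z=0):
    c,s=np.cos(q[2]),np.sin(q[2]);im=np.zeros((384*S,512*S),np.uint8)
    for P in M[n]:
        W=P@np.array([[c,s,0],[-s,c,0],[0,0,1]])+[q[0],q[1],z]
        C=W@p["R"].T+p["t"];u=C@p["K"].T;u=u[:,:2]/u[:,2:]
        h=cv2.convexHull(((u+.5)*S*16-8).astype(np.int32).reshape(-1,1,2));cv2.fillConvexPoly(im,h,255,shift=4)
    return cv2.resize(im,(512,384),interpolation=cv2.INTER_AREA)/255.
def ground(px,p,z):
    d=p["R"].T@np.linalg.inv(p["K"])@[px[0],px[1],1];o=-p["R"].T@p["t"];return (o+d*(z-o[2])/d[2])[:2]
def cost(q,n,pr,z):
    t=0
    for p,r in pr:
        m=rend(n,q,p,z);t+=1-np.minimum(m,r).sum()/np.maximum(m,r).sum()
    return t/len(pr)
def fit(n,pr,z=0,x0=None,yaws=None):
    h=max(P[:,2].max() for P in M[n])/2+z;best=None
    if x0 is None: x0=np.mean([ground(np.argwhere(r).mean(0)[::-1],p,h) for p,r in pr],0)
    for y in (np.arange(0,np.pi,np.pi/6) if yaws is None else yaws):
        o=minimize(cost,[*x0,y],args=(n,pr,z),method="Nelder-Mead",options=dict(initial_simplex=[[*x0,y],[x0[0]+.008,x0[1],y],[x0[0],x0[1]+.008,y],[x0[0],x0[1],y+.2]],xatol=1e-4,fatol=1e-4,maxiter=120))
        if best is None or o.fun<best.fun: best=o
    return best
E
python3 - <<'E'
from fit import *
ps=[viewer.read_camera(c) for c in("scene","top")]
hint=dict(scale=[(271,262),(224,150)],cork_mat=[(169,227),(304,156)],carton_large=[(368,224),(166,196)],carton_medium=[(126,161),(364,199)],carton_small=[(242,186),(266,205)],tape_roll=[(179,170),(318,203)],stamp=[(311,203),(210,204)],pen_cup=[(72,214),(371,133)],stapler=[(356,308),(164,133)],glue_stick=[(231,212),(267,181)])
for n in M:
    pr=[]
    for k,p in enumerate(ps):
        for o in nets.outline_of(n,p):
            b=o["box"]
            if np.hypot((b[0]+b[2])/2-hint[n][k][0],(b[1]+b[3])/2-hint[n][k][1])<8: pr.append((p,o["region"].astype(float)));break
    y=[0.] if n in("cork_mat","tape_roll","pen_cup") else None
    o=fit(n,pr,yaws=y)
    each=[fit(n,[a],x0=o.x[:2],yaws=[o.x[2]]) for a in pr]
    print(n,len(pr),round(o.fun,3),o.x.round(4),"|",*[(e.x.round(3).tolist(),round(e.fun,2)) for e in each])
E
```

```text
scale 2 0.064 [ 0.643   0.1525 -0.0572] | ([0.645, 0.154, -0.063], np.float64(0.03)) ([0.638, 0.152, -0.068], np.float64(0.04))
cork_mat 2 0.073 [ 0.6237 -0.1447  0.0896] | ([0.625, -0.144, 0.404], np.float64(0.04)) ([0.621, -0.147, 0.255], np.float64(0.09))
carton_large 2 0.08 [ 0.462   0.3622 -0.356 ] | ([0.466, 0.364, -0.335], np.float64(0.06)) ([0.461, 0.362, -0.357], np.float64(0.05))
carton_medium 2 0.085 [ 0.4521 -0.3577  3.1757] | ([0.456, -0.356, 3.195], np.float64(0.06)) ([0.451, -0.358, 3.198], np.float64(0.05))
carton_small 2 0.126 [ 0.4321 -0.0027  0.28  ] | ([0.435, -0.002, 0.303], np.float64(0.07)) ([0.43, -0.004, 0.259], np.float64(0.14))
tape_roll 2 0.148 [ 0.4391 -0.1929  0.15  ] | ([0.443, -0.191, 0.09], np.float64(0.15)) ([0.439, -0.195, 0.278], np.float64(0.14))
stamp 2 0.092 [0.4371 0.2026 0.3861] | ([0.439, 0.203, 0.355], np.float64(0.07)) ([0.436, 0.201, 0.403], np.float64(0.1))
pen_cup 2 0.083 [ 0.6943 -0.3874  0.0844] | ([0.695, -0.386, 0.084], np.float64(0.09)) ([0.695, -0.388, 0.07], np.float64(0.06))
stapler 2 0.181 [0.7105 0.3758 0.966 ] | ([0.712, 0.377, 0.969], np.float64(0.13)) ([0.706, 0.374, 0.953], np.float64(0.18))
glue_stick 2 0.283 [ 0.5246 -0.0067  0.1683] | ([0.526, -0.004, 0.26], np.float64(0.4)) ([0.524, -0.007, 0.183], np.float64(0.14))
```

```bash
cat > go.py <<'E'
# go.py "x y z a" ... : tool-axis rows for successive commands, each from the previous target
import sys,numpy as np
from workcell import env
s=env.get_state();w,x,y,z=s["orientation"];a=2*np.arctan2(y,x);p=np.array(s["tcp_pos"])
print("t",round(s["clock"],2),"pos",p.round(4),"a",round(a,3),"gap",round(s["finger_gap"],4))
for g in sys.argv[1:]:
    *q,b=map(float,g.split());d=np.array(q)-p;da=(b-a+np.pi)%(2*np.pi)-np.pi
    t=[d[0]*np.cos(a)+d[1]*np.sin(a),d[0]*np.sin(a)-d[1]*np.cos(a),-d[2]]
    print(np.round(t,4).tolist(),"rz",round(-da,3),"rows",round(max(np.linalg.norm(d)/.0625,abs(da)/.188),1));p=np.array(q);a=b
E
python3 go.py "0.5 -0.1 0.2 0.8" "0.462 0.362 0.12 1.215" "0.462 0.362 0.01 1.215"
```

```text
t 2.2 pos [ 0.2217 -0.5306  0.2313] a 0.396 gap 0.0855
[0.4228, -0.29, 0.0313] rz -0.404 rows 8.2
[0.3049, -0.3491, 0.08] rz -0.415 rows 7.5
[0.0, 0.0, 0.11] rz -0.0 rows 1.8
```

```bash
python3 -m creep '[[0.423,-0.29,0.031,0,0,-0.4],[0.423,-0.29,0.031,0,0,-0.4],[0.423,-0.29,0.031,0,0,-0.4],[0.423,-0.29,0.031,0,0,-0.4],[0.423,-0.29,0.031,0,0,-0.4],[0.423,-0.29,0.031,0,0,-0.4],[0.423,-0.29,0.031,0,0,-0.4],[0.423,-0.29,0.031,0,0,-0.4]]' 0.085 40
python3 -m creep '[[0.305,-0.349,0.08,0,0,-0.415],[0.305,-0.349,0.08,0,0,-0.415],[0.305,-0.349,0.08,0,0,-0.415],[0.305,-0.349,0.08,0,0,-0.415],[0.305,-0.349,0.08,0,0,-0.415],[0.305,-0.349,0.08,0,0,-0.415],[0.305,-0.349,0.08,0,0,-0.415],[0.305,-0.349,0.08,0,0,-0.415]]'
python3 go.py "0.462 0.362 0.01 1.215"
```

```text
clock: 3.2
tcp_pos: [0.4937, -0.1097, 0.2014]
orientation: [0.0, 0.922, 0.387, 0.0]
wrist_force: [0.3, -0.7, -0.5]
finger_gap: 0.0851
grip_force: 0.0
clock: 4.2
tcp_pos: [0.4559, 0.3535, 0.1204]
orientation: [-0.0, 0.821, 0.57, -0.0]
wrist_force: [0.3, -0.7, -0.1]
finger_gap: 0.0851
grip_force: 0.0
t 4.2 pos [0.4559 0.3535 0.1204] a 1.214 gap 0.0851
[0.0101, 0.0028, 0.1104] rz -0.001 rows 1.8
```

```bash
python3 -m creep '[[0.01,0.003,0.06,0,0,0],[0.01,0.003,0.11,0,0,0],[0.01,0.003,0.11,0,0,0],[0.01,0.003,0.11,0,0,0]]'
python3 -m creep '[[0,0,0,0,0,0],[0,0,0,0,0,0],[0,0,0,0,0,0],[0,0,0,0,0,0],[0,0,0,0,0,0],[0,0,0,0,0,0]]' 0.03 40
python3 go.py "0.462 0.362 0.13 1.215"  "0.643 0.1525 0.13 1.508"  "0.643 0.1525 0.05 1.508"
```

```text
clock: 4.7
tcp_pos: [0.464, 0.3593, 0.0126]
orientation: [0.0, 0.822, 0.569, 0.001]
wrist_force: [0.3, 0.2, 0.7]
finger_gap: 0.085
grip_force: 0.0
clock: 5.45
tcp_pos: [0.4648, 0.3598, 0.0137]
orientation: [0.0, 0.822, 0.569, 0.002]
wrist_force: [-1.1, -0.5, 7.5]
finger_gap: 0.0594
grip_force: 44.8
t 5.45 pos [0.4648 0.3598 0.0137] a 1.211 gap 0.0594
[0.0011, -0.0034, -0.1163] rz -0.004 rows 1.9
[-0.1333, 0.2426, -0.0] rz -0.293 rows 4.4
[0.0, 0.0, 0.08] rz -0.0 rows 1.3
```

```bash
python3 -m creep '[[0,0,-0.06,0,0,0],[0,0,-0.115,0,0,0],[0,0,-0.115,0,0,0]]'
python3 -m creep '[[-0.133,0.243,0,0,0,-0.293],[-0.133,0.243,0,0,0,-0.293],[-0.133,0.243,0,0,0,-0.293],[-0.133,0.243,0,0,0,-0.293],[-0.133,0.243,0,0,0,-0.293],[-0.133,0.243,0,0,0,-0.293]]'
python3 go.py "0.643 0.1525 0.046 1.508"
python3 - <<'E'
from fit import *
s=env.get_state();p0=s["tcp_pos"]
pr=[]
for c in("scene","top"):
    p=viewer.read_camera(c)
    for o in nets.outline_of("carton_large",p):
        g=ground([(o["box"][0]+o["box"][2])/2,(o["box"][1]+o["box"][3])/2],p,p0[2]+.01)
        print(c,round(o["confidence"],2),g.round(3))
    cv2.imwrite(f"pics/{c}1.png",cv2.resize(p["image"][100:290,100:355,::-1],None,fx=3,fy=3,interpolation=cv2.INTER_CUBIC))
E
```

```text
clock: 5.82
tcp_pos: [0.4665, 0.3608, 0.1322]
orientation: [0.001, 0.822, 0.569, 0.006]
wrist_force: [0.6, 0.5, -2.4]
finger_gap: 0.0596
grip_force: 45.7
clock: 6.58
tcp_pos: [0.6445, 0.1461, 0.1244]
orientation: [-0.0, 0.732, 0.682, -0.001]
wrist_force: [-0.3, -0.1, -2.5]
finger_gap: 0.0593
grip_force: 45.5
t 6.58 pos [0.6445 0.1461 0.1244] a 1.5 gap 0.0593
[0.0063, -0.002, 0.0784] rz -0.008 rows 1.3
scene 0.76 [0.649 0.153]
scene 0.69 [0.378 0.486]
top 0.64 [0.262 0.469]
top 0.63 [0.646 0.09 ]
top 0.43 [ 0.417 -0.002]
top 0.25 [0.679 0.353]
```

View pics/scene1.png

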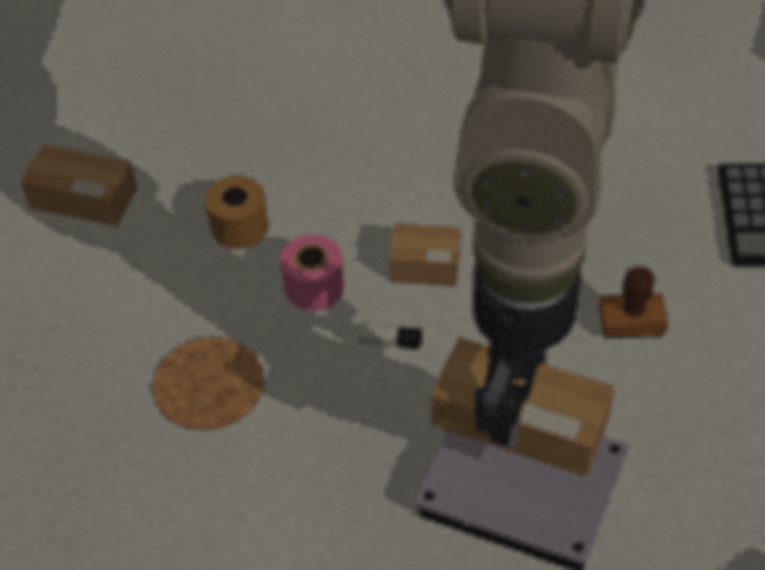

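The large carton is held level over the plate, whose corners show at about (430,495) to (615,450). I'll lower it to just touching, release, and measure.

```bash
python3 -m creep '[[0.005,-0.002,0.05,0,0,-0.008],[0.005,-0.002,0.074,0,0,-0.008],[0.005,-0.002,0.079,0,0,-0.008],[0.005,-0.002,0.079,0,0,-0.008],[0.005,-0.002,0.079,0,0,-0.008]]'
python3 -m creep '[[0,0,0,0,0,0],[0,0,0,0,0,0],[0,0,0,0,0,0]]' 0.085
python3 go.py "0.643 0.13 0.13 1.508" "0.5 -0.25 0.13 1.6" "0.452 -0.358 0.12 1.605"
```

```text
clock: 7.4
tcp_pos: [0.6432, 0.1544, 0.0489]
orientation: [0.001, 0.727, 0.686, 0.001]
wrist_force: [0.5, -0.0, -2.0]
finger_gap: 0.0589
grip_force: 45.4
clock: 7.78
tcp_pos: [0.6425, 0.1539, 0.0477]
orientation: [0.0, 0.728, 0.686, 0.0]
wrist_force: [-0.6, -0.3, -0.3]
finger_gap: 0.0851
grip_force: 0.0
t 7.78 pos [0.6425 0.1539 0.0477] a 1.512 gap 0.0851
[-0.0238, 0.0019, -0.0823] rz 0.004 rows 1.4
[-0.3882, -0.1189, -0.0] rz -0.092 rows 6.5
[-0.1066, -0.0511, 0.01] rz -0.005 rows 1.9
```

```bash
python3 -m creep '[[0,0,-0.06,0,0,0],[-0.004,0,-0.085,0,0,0],[-0.06,-0.018,-0.085,0,0,-0.09],[-0.12,-0.036,-0.085,0,0,-0.09],[-0.18,-0.055,-0.085,0,0,-0.09],[-0.24,-0.075,-0.085,0,0,-0.09],[-0.3,-0.09,-0.085,0,0,-0.09],[-0.36,-0.11,-0.085,0,0,-0.09]]'
python3 go.py  "0.452 -0.358 0.11 1.605" "0.452 -0.358 0.008 1.605"
python3 - <<'E'
from fit import *
ps=[viewer.read_camera(c) for c in("scene","top")]
for n,z,x0,y in(("carton_large",.03,(.643,.154),-.06),("scale",0,(.643,.1525),-.06)):
    pr=[]
    for p in ps:
        for o in nets.outline_of(n,p):
            b=o["box"];g=ground([(b[0]+b[2])/2,(b[1]+b[3])/2],p,z+.02)
            if np.hypot(*(g-x0))<.05: pr.append((p,o["region"].astype(float)));break
    print(n,len(pr),*[(e.x.round(3),round(e.fun,2)) for e in [fit(n,pr,z,x0,[y])]+[fit(n,[a],z,x0,[y]) for a in pr]])
p=ps[0];cv2.imwrite("pics/scene2.png",cv2.resize(p["image"][120:310,100:355,::-1],None,fx=3,fy=3,interpolation=cv2.INTER_CUBIC))
E
```

```text
clock: 8.78
tcp_pos: [0.511, -0.1997, 0.1326]
orientation: [0.001, 0.696, 0.718, 0.0]
wrist_force: [0.5, -0.8, -0.0]
finger_gap: 0.085
grip_force: 0.0
t 8.78 pos [ 0.511  -0.1997  0.1326] a 1.602 gap 0.085
[-0.1564, -0.0639, 0.0226] rz -0.003 rows 2.7
[0.0, 0.0, 0.102] rz -0.0 rows 1.6
carton_large 2 (array([ 0.643,  0.157, -0.063]), np.float64(0.07)) (array([ 0.645,  0.158, -0.045]), np.float64(0.03)) (array([ 0.641,  0.156, -0.05 ]), np.float64(0.04))
scale 2 (array([ 0.641,  0.153, -0.06 ]), np.float64(0.59)) (array([ 0.645,  0.154, -0.065]), np.float64(0.6)) (array([ 0.638,  0.152, -0.059]), np.float64(0.53))
```

View pics/scene2.png

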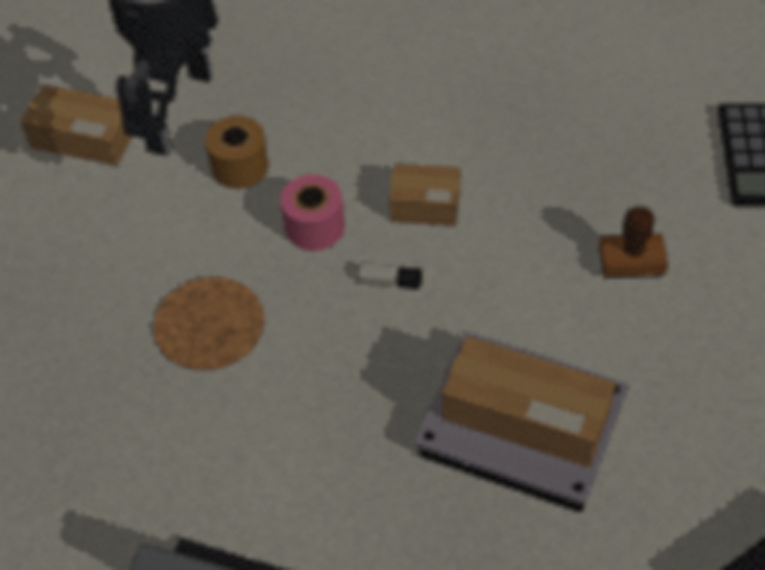

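The large carton sits flat and square on the plate, within about 4 mm of its centre. Next is the medium carton.

```bash
python3 -m creep '[[-0.06,-0.024,0.01,0,0,0],[-0.12,-0.05,0.02,0,0,0],[-0.156,-0.064,0.023,0,0,0],[-0.156,-0.064,0.023,0,0,0],[-0.156,-0.064,0.08,0,0,0],[-0.156,-0.064,0.124,0,0,0],[-0.156,-0.064,0.124,0,0,0],[-0.156,-0.064,0.124,0,0,0]]' 0.085 40
python3 -m creep '[[0,0,0,0,0,0],[0,0,0,0,0,0],[0,0,0,0,0,0],[0,0,0,0,0,0],[0,0,0,0,0,0],[0,0,0,0,0,0]]' 0.03 40
python3 go.py "0.452 -0.358 0.17 1.605" "0.643 0.156 0.17 1.508"
```

```text
clock: 10.07
tcp_pos: [0.4539, -0.3549, 0.0096]
orientation: [0.001, 0.695, 0.719, 0.0]
wrist_force: [0.2, -0.6, 0.6]
finger_gap: 0.085
grip_force: 0.0
clock: 10.82
tcp_pos: [0.4537, -0.3566, 0.0103]
orientation: [0.002, 0.696, 0.718, 0.0]
wrist_force: [0.6, 2.0, 6.5]
finger_gap: 0.0533
grip_force: 42.8
t 10.82 pos [ 0.4537 -0.3566  0.0103] a 1.602 gap 0.0533
[-0.0014, -0.0017, -0.1597] rz -0.003 rows 2.6
[0.5072, 0.2085, -0.0] rz 0.097 rows 8.8
```

```bash
python3 -m creep '[[0,0,-0.06,0,0,0],[0,0,-0.12,0,0,0],[0,0,-0.16,0,0,0],[0.06,0.025,-0.16,0,0,0.03],[0.118,0.05,-0.16,0,0,0.06],[0.175,0.073,-0.16,0,0,0.09],[0.23,0.096,-0.16,0,0,0.097],[0.285,0.12,-0.16,0,0,0.097]]'
python3 go.py "0.643 0.157 0.16 1.508" 
```

```text
clock: 11.82
tcp_pos: [0.5639, -0.0651, 0.1688]
orientation: [0.0, 0.73, 0.683, 0.0]
wrist_force: [1.4, -0.6, -1.7]
finger_gap: 0.0535
grip_force: 43.5
t 11.82 pos [ 0.5639 -0.0651  0.1688] a 1.504 gap 0.0535
[0.2269, 0.0642, 0.0088] rz -0.004 rows 3.8
```

```bash
python3 -m creep '[[0.06,0.017,0.003,0,0,0],[0.12,0.034,0.005,0,0,0],[0.18,0.051,0.008,0,0,0],[0.22,0.062,0.009,0,0,0],[0.22,0.062,0.009,0,0,0],[0.22,0.062,0.009,0,0,0]]'
python3 go.py "0.643 0.157 0.085 1.508" 
```

```text
clock: 12.58
tcp_pos: [0.6394, 0.1481, 0.1591]
orientation: [0.0, 0.73, 0.683, -0.0]
wrist_force: [-0.0, 0.3, -2.1]
finger_gap: 0.0532
grip_force: 43.4
t 12.57 pos [0.6394 0.1481 0.1591] a 1.505 gap 0.0532
[0.0091, 0.003, 0.0741] rz -0.003 rows 1.2
```

```bash
python3 -m creep '[[0.009,0.003,0.03,0,0,-0.003],[0.009,0.003,0.06,0,0,-0.003],[0.009,0.003,0.074,0,0,-0.003],[0.009,0.003,0.074,0,0,-0.003],[0.009,0.003,0.074,0,0,-0.003]]'
python3 go.py "0.643 0.157 0.085 1.508" 
```

```text
clock: 13.2
tcp_pos: [0.6439, 0.1563, 0.0859]
orientation: [0.0, 0.73, 0.684, 0.0]
wrist_force: [-0.4, 0.7, -1.3]
finger_gap: 0.0529
grip_force: 43.4
t 13.2 pos [0.6439 0.1563 0.0859] a 1.506 gap 0.0529
[0.0006, -0.0009, 0.0009] rz -0.002 rows 0.0
```

```bash
python3 -m creep '[[0,0,0,0,0,0],[0,0,0,0,0,0],[0,0,0,0,0,0],[0,0,-0.05,0,0,0],[0,0,-0.08,0,0,0],[-0.04,-0.05,-0.08,0,0,-0.12],[-0.08,-0.1,-0.08,0,0,-0.24],[-0.12,-0.15,-0.08,0,0,-0.345]]' 0.085
python3 go.py "0.432 -0.003 0.11 1.851" "0.432 -0.003 0.006 1.851"
```

```text
clock: 14.2
tcp_pos: [0.4886, 0.0488, 0.1652]
orientation: [0.0, 0.599, 0.801, 0.0]
wrist_force: [-0.2, -1.9, 0.5]
finger_gap: 0.0846
grip_force: 0.0
t 14.2 pos [0.4886 0.0488 0.1652] a 1.857 gap 0.0846
[-0.0337, -0.0689, 0.0552] rz 0.006 rows 1.5
[0.0, 0.0, 0.104] rz -0.0 rows 1.7
```

```bash
python3 -m creep '[[-0.02,-0.035,0.03,0,0,0.006],[-0.034,-0.066,0.055,0,0,0.006],[-0.034,-0.066,0.055,0,0,0.006],[-0.034,-0.066,0.055,0,0,0.006]]'
python3 - <<'E'
from fit import *
ps=[viewer.read_camera(c) for c in("scene","top")]
for n,z,x0,y in(("carton_medium",.075,(.643,.156),-.06),):
    pr=[]
    for p in ps:
        for o in nets.outline_of(n,p):
            b=o["box"];g=ground([(b[0]+b[2])/2,(b[1]+b[3])/2],p,z+.02)
            if np.hypot(*(g-x0))<.05: pr.append((p,o["region"].astype(float)));break
    print(n,len(pr),*[(e.x.round(3),round(e.fun,2)) for e in [fit(n,pr,z,x0,[y])]+[fit(n,[a],z,x0,[y]) for a in pr]])
p=ps[0];cv2.imwrite("pics/scene3.png",cv2.resize(p["image"][120:310,100:355,::-1],None,fx=3,fy=3,interpolation=cv2.INTER_CUBIC))
E
python3 go.py "0.432 -0.003 0.007 1.851"
```

```text
clock: 14.7
tcp_pos: [0.4373, -0.0015, 0.1109]
orientation: [0.001, 0.603, 0.798, 0.001]
wrist_force: [0.3, -0.4, 0.0]
finger_gap: 0.0852
grip_force: 0.0
carton_medium 2 (array([ 0.643,  0.155, -0.046]), np.float64(0.08)) (array([ 0.646,  0.156, -0.037]), np.float64(0.05)) (array([ 0.641,  0.154, -0.008]), np.float64(0.05))
t 14.9 pos [ 0.4376 -0.0011  0.1109] a 1.848 gap 0.0854
[-0.0003, -0.0058, 0.1039] rz -0.003 rows 1.7
```

View pics/scene3.png

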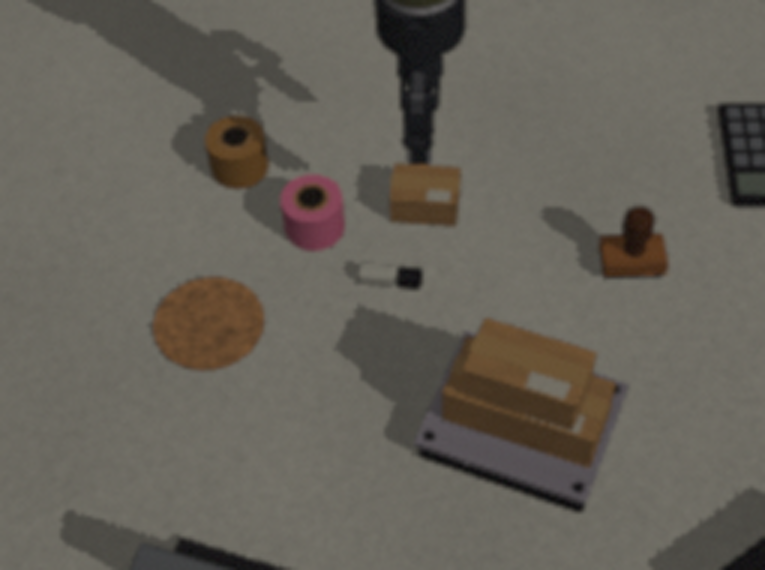

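The medium carton sits centred on the large one at about (530,370). Next is the small carton.

```bash
python3 -m creep '[[0,-0.006,0.04,0,0,0],[0,-0.006,0.08,0,0,0],[0,-0.006,0.104,0,0,0],[0,-0.006,0.104,0,0,0]]' 0.085
python3 -m creep '[[0,0,0,0,0,0],[0,0,0,0,0,0],[0,0,0,0,0,0],[0,0,0,0,0,0],[0,0,0,0,0,0],[0,0,0,0,0,0]]' 0.025 35
python3 go.py "0.432 -0.003 0.19 1.851" "0.643 0.156 0.19 1.508"
```

```text
clock: 15.4
tcp_pos: [0.4292, -0.0025, 0.0049]
orientation: [-0.001, 0.603, 0.798, -0.001]
wrist_force: [-1.2, -0.8, 0.8]
finger_gap: 0.0852
grip_force: 0.0
clock: 16.15
tcp_pos: [0.4317, -0.0033, 0.0075]
orientation: [0.001, 0.603, 0.798, 0.001]
wrist_force: [-0.7, 1.1, 6.2]
finger_gap: 0.0456
grip_force: 35.5
t 16.15 pos [ 0.4317 -0.0033  0.0075] a 1.847 gap 0.0456
[0.0002, 0.0004, -0.1825] rz -0.004 rows 2.9
[0.0944, 0.2467, -0.0] rz 0.343 rows 4.2
```

```bash
python3 -m creep '[[0,0,-0.06,0,0,0],[0,0,-0.12,0,0,0],[0,0,-0.175,0,0,0],[0.022,0.058,-0.175,0,0,0.09],[0.044,0.115,-0.175,0,0,0.18],[0.066,0.172,-0.175,0,0,0.27],[0.09,0.237,-0.175,0,0,0.343],[0.09,0.237,-0.175,0,0,0.343]]'
python3 -m creep '[[0,0,0,0,0,0],[0,0,0,0,0,0]]'
python3 go.py "0.643 0.156 0.123 1.508"
```

```text
clock: 17.15
tcp_pos: [0.6361, 0.1504, 0.1794]
orientation: [-0.0, 0.73, 0.684, 0.0]
wrist_force: [0.1, -1.5, -1.0]
finger_gap: 0.0458
grip_force: 36.3
clock: 17.4
tcp_pos: [0.6327, 0.1473, 0.1816]
orientation: [0.0, 0.731, 0.683, -0.0]
wrist_force: [0.4, -0.6, -1.5]
finger_gap: 0.0457
grip_force: 36.3
t 17.4 pos [0.6327 0.1473 0.1816] a 1.503 gap 0.0457
[0.0094, 0.0097, 0.0586] rz -0.005 rows 1.0
```

```bash
python3 -m creep '[[0.009,0.01,0.02,0,0,-0.005],[0.009,0.01,0.04,0,0,-0.005],[0.009,0.01,0.058,0,0,-0.005],[0.009,0.01,0.058,0,0,-0.005],[0.009,0.01,0.058,0,0,-0.005]]'
python3 go.py "0.643 0.156 0.123 1.508" 
```

```text
clock: 18.02
tcp_pos: [0.644, 0.1562, 0.1225]
orientation: [-0.0, 0.729, 0.685, -0.0]
wrist_force: [0.2, 0.1, -1.0]
finger_gap: 0.0456
grip_force: 36.7
t 18.02 pos [0.644  0.1562 0.1225] a 1.509 gap 0.0456
[-0.0003, -0.001, -0.0005] rz 0.001 rows 0.0
```

Release, lift, then head for the tape roll.

```bash
python3 -m creep '[[0,0,0,0,0,0],[0,0,0,0,0,0],[0,0,0,0,0,0],[0,0,-0.05,0,0,0],[0,0,-0.07,0,0,0],[-0.06,-0.02,-0.07,0,0,0.1],[-0.12,-0.04,-0.07,0,0,0.2],[-0.18,-0.06,-0.07,0,0,0.3]]' 0.085
python3 go.py "0.439 -0.193 0.12 1.09"
```

```text
clock: 19.02
tcp_pos: [0.5735, -0.0188, 0.1934]
orientation: [0.0, 0.824, 0.567, 0.0]
wrist_force: [1.0, -1.5, 0.2]
finger_gap: 0.0852
grip_force: 0.0
t 19.02 pos [ 0.5735 -0.0188  0.1934] a 1.206 gap 0.0852
[-0.2107, -0.0636, 0.0734] rz 0.116 rows 3.7
```

```bash
python3 -m creep '[[-0.055,-0.017,0.02,0,0,0.05],[-0.11,-0.033,0.04,0,0,0.116],[-0.165,-0.05,0.06,0,0,0.116],[-0.207,-0.062,0.073,0,0,0.116],[-0.207,-0.062,0.073,0,0,0.116],[-0.207,-0.062,0.073,0,0,0.116]]'
python3 - <<'E'
from fit import *
ps=[viewer.read_camera(c) for c in("scene","top")]
for n,z,x0,y in(("carton_small",.115,(.643,.156),-.06),("cork_mat",0,(.624,-.145),0)):
    pr=[]
    for p in ps:
        for o in nets.outline_of(n,p):
            b=o["box"];g=ground([(b[0]+b[2])/2,(b[1]+b[3])/2],p,z+.02)
            if np.hypot(*(g-x0))<.05: pr.append((p,o["region"].astype(float)));break
    print(n,len(pr),*[(e.x.round(3),round(e.fun,2)) for e in [fit(n,pr,z,x0,[y])]+[fit(n,[a],z,x0,[y]) for a in pr]])
p=ps[0];cv2.imwrite("pics/scene4.png",cv2.resize(p["image"][120:310,100:355,::-1],None,fx=3,fy=3,interpolation=cv2.INTER_CUBIC))
E
python3 go.py "0.439 -0.193 0.01 1.09"
```

```text
clock: 19.77
tcp_pos: [0.4433, -0.1892, 0.1206]
orientation: [0.0, 0.855, 0.519, 0.0]
wrist_force: [0.2, -0.0, -0.2]
finger_gap: 0.0848
grip_force: 0.0
carton_small 2 (array([ 0.643,  0.157, -0.   ]), np.float64(0.12)) (array([ 0.645,  0.157, -0.031]), np.float64(0.11)) (array([ 0.642,  0.156, -0.018]), np.float64(0.11))
cork_mat 2 (array([ 0.622, -0.147,  0.148]), np.float64(0.06)) (array([ 0.623, -0.146,  0.128]), np.float64(0.05)) (array([ 0.621, -0.148,  0.13 ]), np.float64(0.04))
t 20.07 pos [ 0.4436 -0.1884  0.1204] a 1.095 gap 0.0851
[-0.0061, -0.002, 0.1104] rz 0.005 rows 1.8
```

View pics/scene4.png

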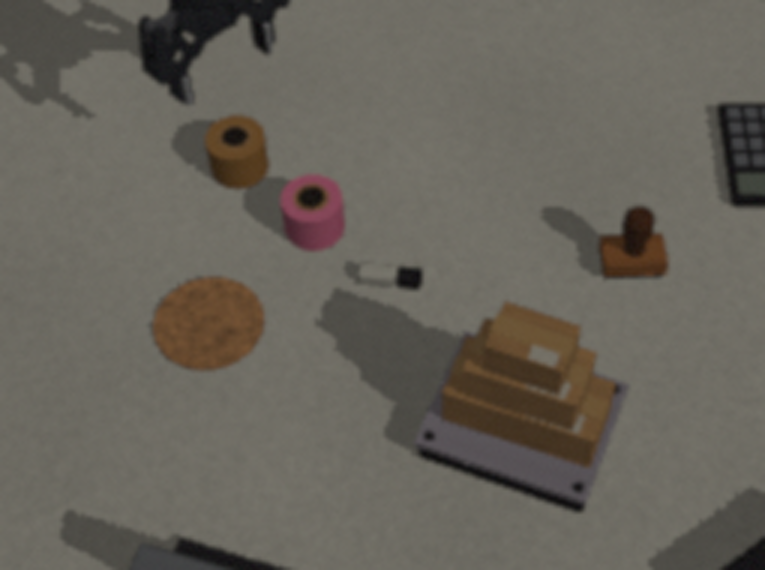

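The stack is good; the small carton is on top at (530,345). Next is the tan roll at (237,150).

```bash
python3 -m creep '[[-0.005,-0.001,0.04,0,0,0],[-0.005,-0.001,0.08,0,0,0],[-0.005,-0.001,0.109,0,0,0],[-0.005,-0.001,0.109,0,0,0]]' 0.085
python3 -m creep '[[0,0,0,0,0,0],[0,0,0,0,0,0],[0,0,0,0,0,0],[0,0,0,0,0,0],[0,0,0,0,0,0],[0,0,0,0,0,0]]' 0.03 35
python3 go.py "0.44 -0.193 0.11 1.09" "0.6225 -0.1465 0.11 1.09"
```

```text
clock: 20.58
tcp_pos: [0.4381, -0.1915, 0.0093]
orientation: [-0.002, 0.854, 0.52, -0.001]
wrist_force: [-0.4, 0.1, 0.1]
finger_gap: 0.0848
grip_force: 0.0
clock: 21.32
tcp_pos: [0.4411, -0.1938, 0.0128]
orientation: [0.002, 0.854, 0.52, 0.001]
wrist_force: [0.6, 1.1, 6.7]
finger_gap: 0.0562
grip_force: 37.8
t 21.32 pos [ 0.4411 -0.1938  0.0128] a 1.093 gap 0.0562
[0.0002, -0.0014, -0.0972] rz 0.003 rows 1.6
[0.1256, 0.1403, -0.0] rz -0.0 rows 3.0
```

```bash
python3 -m creep '[[0,0,-0.05,0,0,0],[0,0,-0.1,0,0,0],[0.042,0.047,-0.1,0,0,0],[0.08,0.09,-0.1,0,0,0],[0.122,0.136,-0.1,0,0,0],[0.122,0.136,-0.1,0,0,0],[0.122,0.136,-0.1,0,0,0]]'
python3 - <<'E'
from fit import *
z=env.get_state()["tcp_pos"][2]-.0128;x0=np.array(env.get_state()["tcp_pos"][:2])
for c in("scene","top"):
    p=viewer.read_camera(c)
    for o in nets.outline_of("tape_roll",p):
        b=o["box"];g=ground([(b[0]+b[2])/2,(b[1]+b[3])/2],p,z+.02)
        if np.hypot(*(g-x0))<.05: print(c,fit("tape_roll",[(p,o["region"].astype(float))],z,x0,[0]).x.round(3),o["confidence"])
E
python3 go.py "0.6225 -0.1465 0.0175 1.09"
```

```text
clock: 22.2
tcp_pos: [0.6156, -0.1469, 0.1105]
orientation: [-0.001, 0.854, 0.52, -0.001]
wrist_force: [-0.3, 0.4, -1.2]
finger_gap: 0.0558
grip_force: 38.3
scene [ 0.619 -0.145 -0.052] 0.95
t 22.4 pos [ 0.6154 -0.1478  0.1117] a 1.092 gap 0.0559
[0.0044, 0.0057, 0.0942] rz 0.002 rows 1.5
```

```bash
python3 -m creep '[[0.003,0.005,0.04,0,0,0],[0.003,0.005,0.075,0,0,0],[0.003,0.005,0.094,0,0,0],[0.003,0.005,0.094,0,0,0],[0.003,0.005,0.094,0,0,0]]'
python3 go.py "0.6225 -0.1465 0.0168 1.09"
```

```text
clock: 23.02
tcp_pos: [0.6221, -0.1475, 0.0179]
orientation: [0.0, 0.855, 0.519, 0.0]
wrist_force: [0.4, -0.2, -1.8]
finger_gap: 0.0562
grip_force: 40.9
t 23.02 pos [ 0.6221 -0.1475  0.0179] a 1.092 gap 0.0562
[0.001, -0.0001, 0.0011] rz 0.002 rows 0.0
```

```bash
python3 -m creep '[[0,0,0.001,0,0,0],[0,0,0.001,0,0,0],[0,0,0.001,0,0,0],[0,0,-0.06,0,0,0],[0,0,-0.11,0,0,0],[0,0,-0.12,0,0,0],[0,0,-0.12,0,0,0]]' 0.085
python3 go.py "0.437 0.2026 0.13 1.5" "0.437 0.2026 0.04 1.5"
```

```text
clock: 23.9
tcp_pos: [0.6228, -0.147, 0.1378]
orientation: [0.001, 0.854, 0.52, 0.001]
wrist_force: [-0.2, -0.2, -0.4]
finger_gap: 0.085
grip_force: 0.0
t 23.9 pos [ 0.6228 -0.147   0.1378] a 1.093 gap 0.085
[0.225, -0.3258, 0.0078] rz -0.407 rows 6.3
[0.0, 0.0, 0.09] rz -0.0 rows 1.4
```

```bash
python3 -m creep '[[0.035,-0.051,0,0,0,-0.1],[0.07,-0.102,0,0,0,-0.2],[0.105,-0.152,0,0,0,-0.3],[0.14,-0.203,0,0,0,-0.407],[0.175,-0.253,0,0,0,-0.407],[0.21,-0.304,0.004,0,0,-0.407],[0.222,-0.32,0.008,0,0,-0.407],[0.222,-0.32,0.008,0,0,-0.407]]' 0.06
python3 -m creep '[[0,0,0,0,0,0]]'
python3 - <<'E'
from fit import *
ps=[viewer.read_camera(c) for c in("scene","top")]
for n,z,x0,y in(("tape_roll",.004,(.622,-.147),0),("stamp",0,(.437,.2026),.386)):
    pr=[]
    for p in ps:
        for o in nets.outline_of(n,p):
            b=o["box"];g=ground([(b[0]+b[2])/2,(b[1]+b[3])/2],p,z+.02)
            if np.hypot(*(g-x0))<.05: pr.append((p,o["region"].astype(float)));break
    print(n,len(pr),*[(e.x.round(3),round(e.fun,2)) for e in [fit(n,pr,z,x0,[y])]+[fit(n,[a],z,x0,[y]) for a in pr]])
p=ps[0];cv2.imwrite("pics/scene5.png",cv2.resize(p["image"][120:310,100:355,::-1],None,fx=3,fy=3,interpolation=cv2.INTER_CUBIC))
E
python3 go.py "0.437 0.2026 0.04 1.5"
```

```text
clock: 24.9
tcp_pos: [0.4378, 0.1982, 0.127]
orientation: [-0.001, 0.731, 0.683, -0.002]
wrist_force: [-0.1, -0.2, -0.4]
finger_gap: 0.0602
grip_force: 0.0
clock: 25.02
tcp_pos: [0.4399, 0.1968, 0.128]
orientation: [-0.0, 0.732, 0.681, -0.001]
wrist_force: [0.7, 0.5, 0.1]
finger_gap: 0.0596
grip_force: 0.0
tape_roll 2 (array([ 0.623, -0.147,  0.107]), np.float64(0.18)) (array([ 0.626, -0.145, -0.036]), np.float64(0.09)) (array([ 0.616, -0.148,  0.245]), np.float64(0.22))
stamp 1 (array([0.436, 0.204, 0.31 ]), np.float64(0.17)) (array([0.436, 0.204, 0.31 ]), np.float64(0.17))
t 25.32 pos [0.4408 0.1967 0.1291] a 1.498 gap 0.0602
[0.0056, -0.0042, 0.0891] rz -0.002 rows 1.4
```

View pics/scene5.png

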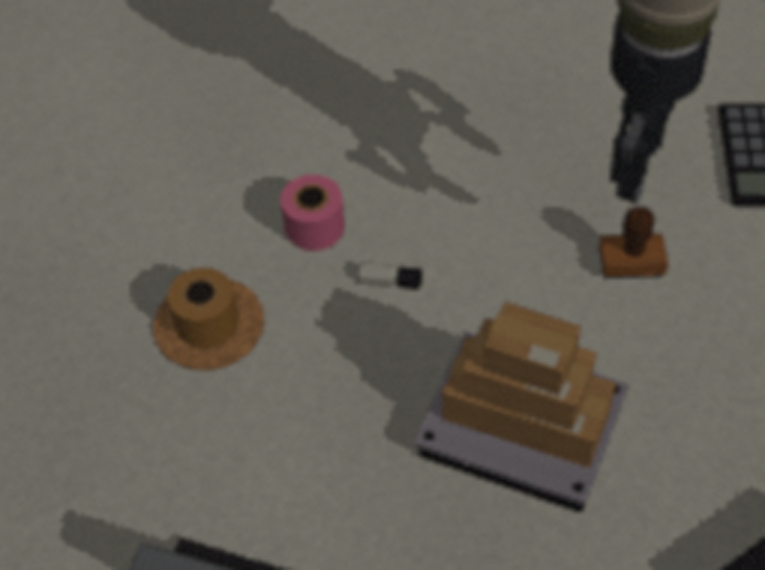

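The roll is flat on the mat at (203,308). Next I'll grip the stamp's knob at (638,218).

```bash
python3 -m creep '[[0.006,-0.004,0.04,0,0,0],[0.006,-0.004,0.075,0,0,0],[0.006,-0.004,0.089,0,0,0],[0.006,-0.004,0.089,0,0,0]]'
python3 -m creep '[[0,0,0,0,0,0],[0,0,0,0,0,0],[0,0,0,0,0,0],[0,0,0,0,0,0],[0,0,0,0,0,0],[0,0,0,0,0,0]]' 0.01 30
python3 go.py "0.437 0.2026 0.12 1.5" "0.6325 0.003 0.12 1.5"
```

```text
clock: 25.82
tcp_pos: [0.4363, 0.2032, 0.0396]
orientation: [-0.0, 0.732, 0.681, -0.001]
wrist_force: [0.5, -0.4, -0.1]
finger_gap: 0.0601
grip_force: 0.0
clock: 26.58
tcp_pos: [0.4382, 0.204, 0.0415]
orientation: [0.001, 0.732, 0.682, 0.001]
wrist_force: [-0.5, -0.0, 5.9]
finger_gap: 0.028
grip_force: 29.6
t 26.57 pos [0.4382 0.204  0.0415] a 1.5 gap 0.028
[-0.0014, -0.0011, -0.0785] rz -0.0 rows 1.3
[-0.1853, 0.2091, -0.0] rz -0.0 rows 4.5
```

```bash
python3 -m creep '[[0,0,-0.05,0,0,0],[0,0,-0.08,0,0,0],[-0.055,0.01,-0.08,0,0,0],[-0.11,0.03,-0.08,0,0,0],[-0.16,0.06,-0.08,0,0,0],[-0.185,0.115,-0.08,0,0,0],[-0.185,0.17,-0.08,0,0,0],[-0.185,0.206,-0.08,0,0,0]]'
python3 -m creep '[[0,0,0,0,0,0],[0,0,0,0,0,0]]'
python3 go.py "0.6325 0.0035 0.0415 1.5"
```

```text
clock: 27.58
tcp_pos: [0.6314, 0.0034, 0.1201]
orientation: [0.0, 0.732, 0.681, 0.0]
wrist_force: [-0.4, 0.4, -0.6]
finger_gap: 0.0279
grip_force: 30.3
clock: 27.82
tcp_pos: [0.6281, 0.0047, 0.1196]
orientation: [-0.001, 0.732, 0.682, -0.001]
wrist_force: [-0.7, 0.5, -0.9]
finger_gap: 0.0279
grip_force: 30.3
t 27.82 pos [0.6281 0.0047 0.1196] a 1.5 gap 0.0279
[-0.0009, 0.0045, 0.0781] rz -0.0 rows 1.3
```

```bash
python3 -m creep '[[-0.001,0.004,0.03,0,0,0],[-0.001,0.004,0.06,0,0,0],[-0.001,0.004,0.077,0,0,0],[-0.001,0.004,0.077,0,0,0],[-0.001,0.004,0.077,0,0,0]]'
python3 go.py "0.6325 0.0035 0.0415 1.5"
```

```text
clock: 28.45
tcp_pos: [0.6331, 0.0033, 0.0439]
orientation: [0.0, 0.732, 0.682, 0.0]
wrist_force: [0.2, -0.9, -0.4]
finger_gap: 0.028
grip_force: 30.9
t 28.45 pos [0.6331 0.0033 0.0439] a 1.5 gap 0.028
[0.0001, -0.0007, 0.0024] rz -0.0 rows 0.0
```

Lower about 2 mm, release, rise and back away.

```bash
python3 -m creep '[[0,0,0.002,0,0,0],[0,0,0.002,0,0,0],[0,0,0.002,0,0,0]]'
python3 -m creep '[[0,0,0,0,0,0],[0,0,0,0,0,0],[0,0,0,0,0,0],[0,0,-0.05,0,0,0],[0,0,-0.11,0,0,0],[0,-0.06,-0.13,0,0,0],[0,-0.12,-0.13,0,0,0],[0,-0.18,-0.13,0,0,0]]' 0.06
python3 -m creep '[[-0.06,0,0,0,0,0],[-0.12,0,0,0,0,0],[-0.18,0,0,0,0,0],[-0.24,0,0,0,0,0],[-0.24,0,0,0,0,0]]'
python3 - <<'E'
from fit import *
ps=[viewer.read_camera(c) for c in("scene","top")]
for n,z,x0,y in(("tape_roll",.004,(.622,-.147),0),("stamp",0,(.633,.003),.32),("carton_large",.03,(.643,.156),-.06),("carton_small",.115,(.643,.156),-.06),("pen_cup",0,(.694,-.387),0),("glue_stick",0,(.525,-.007),.17),("stapler",0,(.71,.376),.966)):
    pr=[]
    for p in ps:
        for o in nets.outline_of(n,p):
            b=o["box"];g=ground([(b[0]+b[2])/2,(b[1]+b[3])/2],p,z+.02)
            if np.hypot(*(g-x0))<.05: pr.append((p,o["region"].astype(float)));break
    print(n,len(pr),*[(e.x.round(3),round(e.fun,2)) for e in ([fit(n,pr,z,x0,[y])] if pr else [])+[fit(n,[a],z,x0,[y]) for a in pr]])
for k in(0,1):
    y=(120,100)[k];p=ps[k];cv2.imwrite(f"pics/end{k}.png",cv2.resize(p["image"][y:y+190,100:355,::-1],None,fx=3,fy=3,interpolation=cv2.INTER_CUBIC))
E
```

```text
clock: 28.82
tcp_pos: [0.6331, 0.0032, 0.0413]
orientation: [0.0, 0.732, 0.682, 0.0]
wrist_force: [-0.1, 0.6, -1.5]
finger_gap: 0.0276
grip_force: 30.9
clock: 29.82
tcp_pos: [0.452, 0.0161, 0.1716]
orientation: [0.001, 0.732, 0.682, 0.0]
wrist_force: [-0.5, 0.2, 0.5]
finger_gap: 0.06
grip_force: 0.0
clock: 30.45
tcp_pos: [0.4364, -0.2276, 0.1713]
orientation: [0.001, 0.734, 0.679, -0.0]
wrist_force: [-0.6, 0.1, 0.6]
finger_gap: 0.0603
grip_force: 0.0
tape_roll 2 (array([ 0.622, -0.148,  0.139]), np.float64(0.1)) (array([ 0.625, -0.146, -0.015]), np.float64(0.06)) (array([ 0.621, -0.149,  0.073]), np.float64(0.06))
stamp 2 (array([0.633, 0.003, 0.32 ]), np.float64(0.14)) (array([0.634, 0.004, 0.375]), np.float64(0.14)) (array([0.633, 0.003, 0.282]), np.float64(0.14))
carton_large 2 (array([ 0.643,  0.157, -0.055]), np.float64(0.6)) (array([ 0.647,  0.158, -0.021]), np.float64(0.48)) (array([ 0.64 ,  0.156, -0.042]), np.float64(0.64))
carton_small 2 (array([ 0.644,  0.157, -0.061]), np.float64(0.13)) (array([ 0.646,  0.157, -0.063]), np.float64(0.06)) (array([ 0.641,  0.156, -0.051]), np.float64(0.15))
pen_cup 2 (array([ 0.695, -0.385, -0.009]), np.float64(0.12)) (array([ 0.695, -0.385, -0.052]), np.float64(0.08)) (array([ 0.695, -0.386,  0.046]), np.float64(0.15))
glue_stick 2 (array([ 0.525, -0.006,  0.181]), np.float64(0.27)) (array([ 0.529, -0.007,  0.307]), np.float64(0.3)) (array([ 0.524, -0.006,  0.176]), np.float64(0.17))
stapler 2 (array([0.711, 0.375, 0.975]), np.float64(0.18)) (array([0.713, 0.375, 0.992]), np.float64(0.11)) (array([0.705, 0.374, 0.968]), np.float64(0.16))
```

View pics/end0.png

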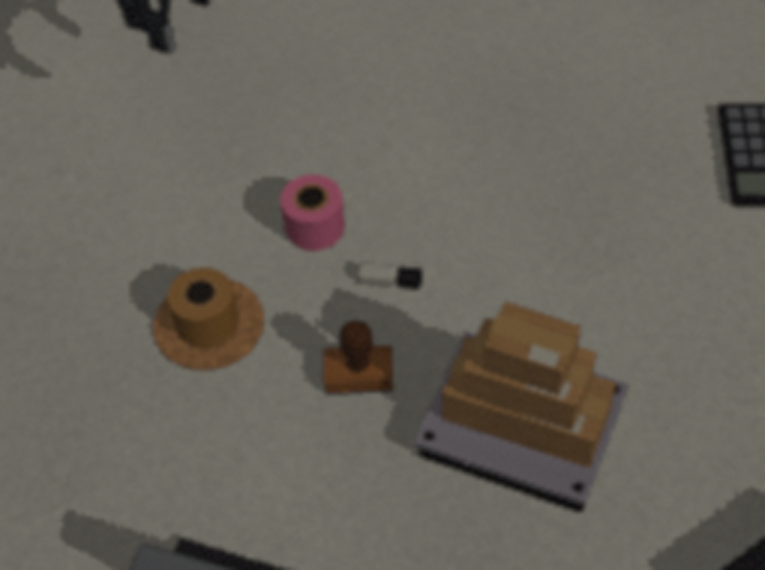

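View pics/end1.png

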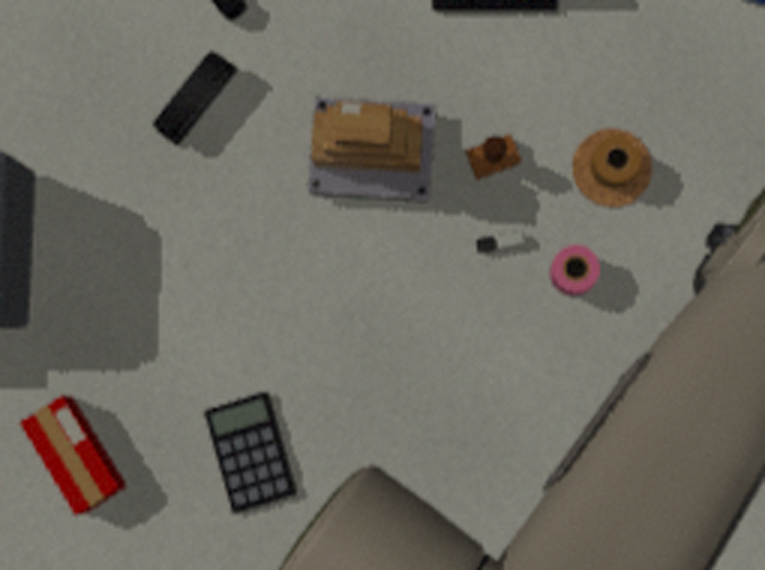

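Both end views agree: the stack is within about 4 mm of the plate's centre and square to it. The roll is centred on the mat, the stamp stands upright at the midpoint, and the bystanders haven't moved.

```bash
python3 -c "
from workcell import env
print(env.hand_in())"
```

```text
the job is handed in; nothing more can be done
None
```

The job is handed in at about 30 s of the 109 s: the cartons are stacked on the scale plate about 4 mm off its centre, the tape roll lies on the cork mat, the stamp stands at the midpoint, and the pen cup, stapler and glue stick are where they were.

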